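Move the lift-off lid to the other key box

TASK

Unhang the hinged cedar lid from its key box by pinching back its sprung hinge pin, and hang it on the other, open box so that the key and remote in there are covered: both hinge pins fully home in the ears, lid lying flat, nothing held. Feel it in gently without forcing it, and do not disturb the other things on the console.

Things in the scene. Friction and masses are not known exactly. Their poses are not given: they have to be found in the camera images.
- box_from: Cedar key box the lid hangs on at the start, screwed down: 150 (x) x 240 (y) x 70 mm high, open top, walls 12 mm. Origin: centre of its underside; +x runs from its front to its hinge side, z up. With the lid hung on it, the lid's origin is at (34, -10, 110) mm in this frame, axes parallel.
- from_hinge (a point): Middle of that box's hinge line, at (34, 0, 85) mm in its frame. A U-shaped steel strip crosses the box; its ends stand up as two hinge ears inside the end walls: 32 mm wide (x), 6 mm thick, inner faces at y = +100 and -100 mm, tops at z = 97 mm. On this line the +y ear has a round 9 mm bore, the -y ear a 12 mm one.
- box_to: The matching open box, screwed down, with the car key and garage remote in it; same size, origin, axes and ears. The lid hung here has its origin at (34 + offset, -10, 110) mm in this frame, axes parallel; offset: see to_hinge.
- to_hinge (a point): The usual middle of the open box's hinge line, at (34, 0, 85) mm in its frame. This box's strip is slotted and its screws hold it up to 7 mm in front of or behind here: both bores are off this point by the same offset along the box's x, -7 to +7 mm. The offset is not reported; feel for it (or see it roughly from above).
- lid: Lift-off cedar lid, 160 (x) x 232 (y) x 10 mm, about 0.33 kg with fittings, rear corners cut away for the ears. It lies on the box's rim, held by two hinge pins. Origin: centre of the grip, midway between finger post (+y) and thumb paddle (-y) with the sprung pin out, half-way up their plates. Board: top 30 mm, underside 40 mm below the origin. Centre of mass about 32 mm to -x of the origin.
- finger_post (a point): Centre of the fixed finger post's outer (+y) face, 30 mm to +y of the lid's origin. Post and paddle end in like upright steel plates 22 (x) x 8 (y) x 26 mm tall, bottom edge 13 mm below the origin; over their outer faces 60 mm with the pin out, 40 mm with it fully back. Outside the paddle the sprung pin's rod runs 22 to 28 mm below the origin: keep fingertips above it.
- lid_hinge (a point): Point on the pins' common axis (along the lid's y), 25 mm below the lid's origin. Pinching paddle and post with a gripper that stays put pulls the sprung pin in and draws the lid 10 mm to -y, so both pins stand 3 mm clear of the ears and it lifts straight up. Hanging is the reverse: on the rim, move it to +y so the fixed pin enters its bore, then, still down on the rim, let go of the paddle.
- pin (a joint): How far the sprung hinge pin is pulled back into the lid by its paddle, in m, towards the lid's +y: 0 = fully out, 0.020 = fully back. The spring pushes it out with 3 N (out) to 5 N (back).
- fixed_pin_tip (a point): Centre of the free end of the fixed pin: 116.5 mm to +y and 25 mm below the lid's origin. 6 mm thick, flat-ended, 7 mm long from its shoulder, which stops 0.5 mm from the ear when home; the tip is then at y = +106.5 mm in the box's frame. Moved to -y from home, the lid has 15 mm until it meets the other ear.
- sprung_pin_tip (a point): Centre of the free end of the sprung pin, 6 mm thick, flat-ended, 25 mm below the lid's origin; at y = -107 mm in the box's frame with the lid home and the pin fully out. If it does not meet its bore it stops on the ear's inner face.
- car_key: Chrome car key, 68 x 30 x 11 mm, lying in the open box; leave it.
- remote: White garage remote, 36 x 62 x 13 mm, lying in the open box; leave it.
- catch_all: Slate grey stoneware catch-all bowl, 150 mm across, 35 mm high, origin under its centre, standing beyond the boxes; leave it.
- glasses: Folding reading glasses, 130 mm wide, 125 mm deep, 42 mm high, standing on the console beyond the boxes; leave them.

How it is judged:
By the outcome, as a careful person would: the job done as asked, in the order asked, and still so for the second after the job is handed in, with the robot touching nothing.
It also fails if it takes over 64 s, if anything falls off the work surface, if the arm or the gripper's body presses on something with over 40 N, if the wrist force passes 120 N, or if a joint passes its speed limit or range.

ROBOT

A 7-joint arm with a two-finger parallel gripper is mounted at the origin on the work surface. World frame = base frame: x ahead of the robot, y to its left, z up, the work surface at z = 0. Lengths are in m, angles in rad, forces in N, time in s.
With the tool pointing down it reaches from about 0.4 to 0.9 m from the base axis. Payload 5.6 kg.
Tool frame: the origin (TCP) lies at the very end of the fingers, on their centre line; the grasp point (between the pads) lies 19 mm behind it; z points along the fingers, y is the line along which they close (so a half turn about z gives the same grasp; the last joint's range is limited). The gripper opens to 92 mm and grips with 3 to 60 N. Pads are 20 mm wide; open, the fingers measure 128 mm over their backs; the gripper's body (75 mm by 189 mm) begins 69 mm behind the grasp point.
Start: joints at [-1.29, 0.468, -0.012, 1.603, 0.006, 1.071, -0.056], TCP at [0.207, 0.616, 0.215] pointing down, gripper open.
Joint ranges: [-2.53, 2.53], [-0.31, 2.02], [-1.57, 1.55], [0.28, 2.44], [-1.29, 4.43], [0.15, 1.84], [-2.92, 2.92]. Speed limits (rad/s): [2.57, 2.57, 3.14, 3.14, 3.14, 3.14, 3.14].

INTERFACE

Orientations are given as a unit quaternion [x, y, z, w].
In Python, from plant import bot, vision gives the robot as it stands. The module is installed in compiled form; this text tells all that it offers.
- The arm moves only by the shell command python3 -m jog 'ROWS' [FORCE]. ROWS is JSON, one flat list of numbers, 5 for each row, row after row: the closure, from -1 (fully open) to 1 (shut), then the shift along the tool's x, y, z each as a share of 40 cm, from -1 to 1, then the turn about the tool's z as a share of 1.5 rad, from -1 to 1. In form: [grip, dx, dy, dz, turn, grip, dx, dy, dz, turn, ...]. A call has 1 to 12 rows; each row is the pose to reach, as a shift and turn from the pose commanded when the call began, along the tool's axes at that moment; what a row does not reach only later rows make up. A row lasts 1/10 s, in which the tool goes at most 50 mm and 8.59 degrees, less where a joint would pass 70% of its speed; a pose out of reach is approached as far as the arm can. A call with a number of a shift or a turn outside -1 to 1 is refused whole. A call with a gripper value outside its range is refused whole. The fingers move at their own pace and stop on an object; FORCE is the grip in N (left out, the last holds). Time passes only in rows, so rows that repeat a pose let the fingers close. It gives the time, the measured TCP pose, the force, the opening and the grip force at its end, in the units of the state.
- bot.get_state(): the state, without advancing time (a new reading comes with each control period).
- vision.camera(name): name is "side" or "top" or "wrist"; returns a dict with "color" (480x640x3 uint8, red, green, blue), "camera_matrix" (3x3 intrinsics, pixels), "pose" (4x4, takes a point from camera to world coordinates). Camera axes: x right, y down, z forward; pixel columns grow to the right and rows downward; lengths in m; the calibration is good to about 2 mm. A picture is of the moment at which its call begins. There is no depth.
- bot.close_job(): hands the job in; it is judged then, once.
The state is a dict: "time_s": time; "q": joint angles; "dq": joint speeds; "joint_torque": joint torques, N m; "tcp_pos": TCP position; "tcp_rot": TCP orientation; "ft_force": force on the tool from outside, world axes, zero at the start; "moment": the same for the moment, N m; "gripper_width": finger opening in m; "grip_force": force on a finger pad.
Only numpy, scipy, OpenCV 4.12 (cv2) and the standard library are available. Lean on these libraries where they do the work, as an engineer would, in place of code of your own. Each camera call takes 0.05 s, during which the arm holds its last target. There are 200 camera calls.

## Working session

There is one attempt and no reset: what is moved stays moved. The work goes in short steps, Python scripts to look and compute and a shell command to move; the robot and the scene stay as the last step left them, time stands still between calls to the robot, and variables do not carry over. Pictures are saved under pics/ and viewed, at most 10 in all, crops included, and the job is handed in when it is done.

```bash
mkdir -p pics; python3 - <<'E'
from plant import bot, vision
import cv2,numpy as np
s=bot.get_state(); print(s['time_s'],s['tcp_pos'],s['tcp_rot'],s['gripper_width'],s['ft_force'])
for n in ['top','side']:
    c=vision.camera(n); cv2.imwrite(f'pics/{n}0.png',c['color'][:,:,::-1])
    print(n,np.round(c['camera_matrix'],1).tolist(),np.round(c['pose'],4).tolist())
E
```

```text
0.0 [0.20665203 0.61566439 0.21365342] [ 1.61176229e-01  9.86925255e-01 -8.71064910e-04 -7.79351539e-05] 0.09197180518402015 [-0.6474991   0.25920715  0.99711747]
top [[566.8, 0.0, 328.7], [0.0, 566.8, 232.3], [0.0, 0.0, 1.0]] [[0.0223, -0.9918, 0.126, 0.5113], [-0.9996, -0.0245, -0.0164, 0.0139], [0.0194, -0.1256, -0.9919, 1.0408], [0.0, 0.0, 0.0, 1.0]]
side [[442.0, 0.0, 312.0], [0.0, 442.0, 239.5], [0.0, 0.0, 1.0]] [[-0.9632, -0.1981, 0.1814, 0.4797], [-0.2681, 0.6682, -0.694, 0.6342], [0.0163, -0.7172, -0.6967, 0.7327], [0.0, 0.0, 0.0, 1.0]]
```

View pics/top0.png

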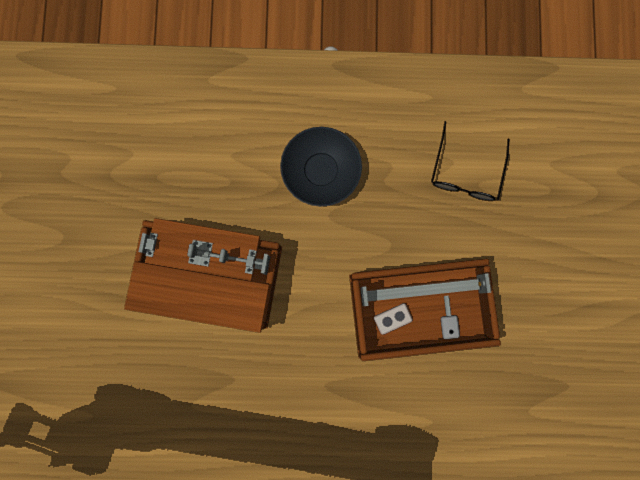

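View pics/side0.png

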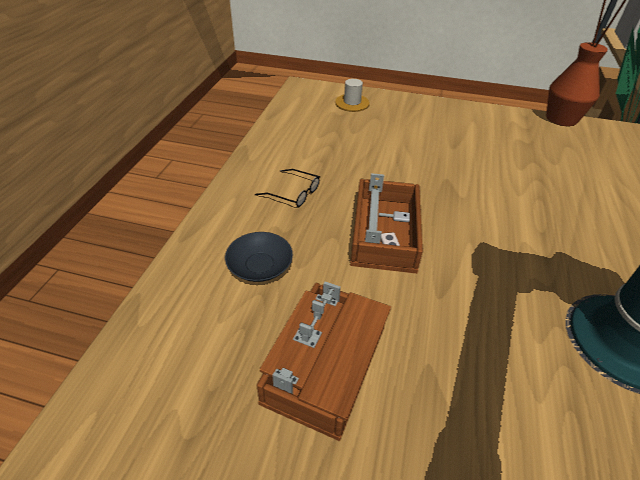

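The top view shows the lidded box at about (205,275) and the open box at about (427,308), with the bowl and glasses above them. I'll enlarge both boxes.

```bash
python3 - <<'E'
import cv2
a=cv2.imread('pics/top0.png')
for n,(x,y) in dict(a=(110,205),b=(335,240)).items():
    c=cv2.resize(a[y:y+140,x:x+190],None,fx=4.2,fy=4.2,interpolation=cv2.INTER_CUBIC)
    for k in range(0,190,20): cv2.putText(c,str(x+k),(int(k*4.2),10),0,.35,(255,255,255)); cv2.line(c,(int(k*4.2),12),(int(k*4.2),18),(255,255,255))
    for k in range(0,140,20): cv2.putText(c,str(y+k),(0,int(k*4.2)+4),0,.35,(255,255,255)); cv2.line(c,(24,int(k*4.2)),(30,int(k*4.2)),(255,255,255))
    cv2.imwrite(f'pics/top0{n}.png',c)
E
```

```text
(no output)
```

View pics/top0a.png

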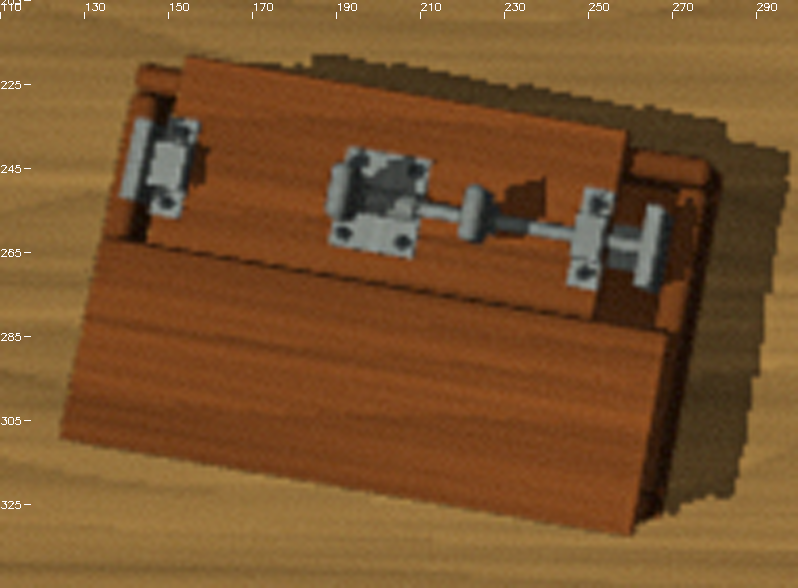

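View pics/top0b.png

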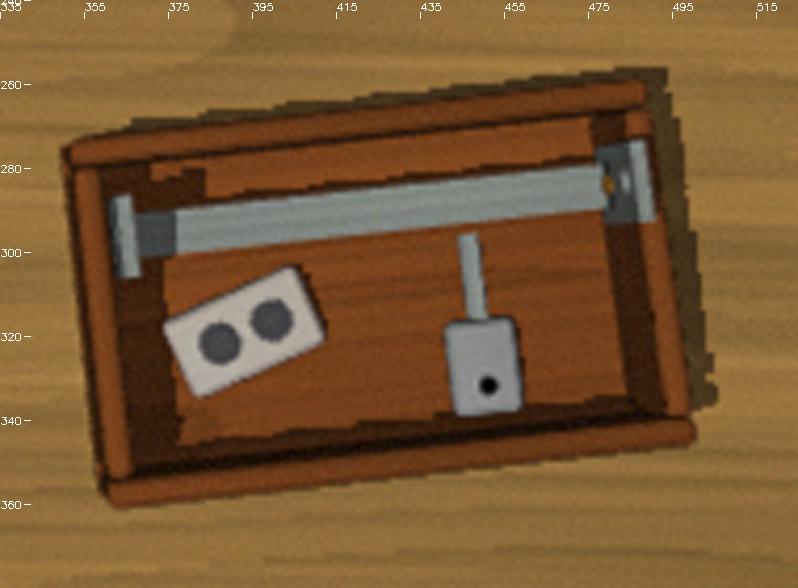

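The lidded box shows its ears at px (142.6,242.9) and (265,264), the post at (191,250.7) and the paddle at (222.9,255.7). In the open box the ears are at (364.8,296.2) and (487.9,283.1). Next I'll turn these into positions.

```bash
cat > h.py <<'E'
import numpy as np
K=np.array([[566.8,0,328.7],[0,566.8,232.3],[0,0,1]])
P=np.array([[0.0223,-0.9918,0.126,0.5113],[-0.9996,-0.0245,-0.0164,0.0139],[0.0194,-0.1256,-0.9919,1.0408]])
def w(uv,z):
    d=P[:,:3]@np.linalg.inv(K)@[uv[0],uv[1],1]; return (P[:,3]+d*(z-P[2,3])/d[2])[:2]
def c(x,y,o): return (o[0]+x/4.2,o[1]+y/4.2)
def fit(loc,wp):
    loc=np.array(loc);wp=np.array(wp);a=loc-loc.mean(0);b=wp-wp.mean(0)
    th=np.arctan2((a[:,0]*b[:,1]-a[:,1]*b[:,0]).sum(),(a*b).sum())
    R=np.array([[np.cos(th),-np.sin(th)],[np.sin(th),np.cos(th)]]);t=wp.mean(0)-R@loc.mean(0)
    return th,t,R
def show(n,p): print(n,np.round(np.array(p)*1e3,1).tolist())
E
python3 - <<'E'
from h import *
A=(110,205);B=(335,240)
L,Rr=w(c(137,159,A),.097),w(c(651,248,A),.097); f=[w(c(60,437,A),.08),w(c(632,534,A),.08)]; r=[w(c(185,57,A),.08),w(c(628,128,A),.08)]
po,pa=w(c(340,192,A),.123),w(c(474,213,A),.123)
show('ears',[L,Rr]);show('post,pad',[po,pa]);
print('ear dist 206:',np.linalg.norm(L-Rr),'board 232:',np.linalg.norm(f[0]-f[1]),'plates 52',np.linalg.norm(po-pa))
for n,(a,b) in dict(ears=(L,Rr),front=f,rear=r,plates=(po,pa)).items(): d=a-b; print(n,'yaw',np.degrees(np.arctan2(-d[0],d[1])))
th,t,R=fit([(.034,.103),(.034,-.103)],[L,Rr]);show('box_from',[t]); print(np.degrees(th))
for n,q in dict(f0=f[0],f1=f[1],r0=r[0],r1=r[1],post=po,pad=pa).items(): show(n,R.T@(q-t))
print('TO')
L,Rr=w(c(125,236,B),.097),w(c(642,181,B),.097)
cs=[w(c(*p,B),.07) for p in [(72,150),(645,82),(695,440),(112,507)]]
loc=[(.075,.12),(.075,-.12),(-.075,-.12),(-.075,.12)]
th,t,R=fit(loc,cs);show('box_to',t);print(np.degrees(th), np.linalg.norm(L-Rr));show('res',[R.T@(q-t) for q in cs]);show('ears',[R.T@(q-t) for q in (L,Rr)])
show('ears mid world',(L+Rr)/2)
d=L-Rr;print('ear yaw',np.degrees(np.arctan2(-d[0],d[1])))
E
```

```text
ears [[605.8, 307.5], [575.4, 103.1]]
post,pad [[592.3, 220.9], [585.5, 169.1]]
ear dist 206: 0.20674187106732947 board 232: 0.23053531138666078 plates 52 0.05226054230474445
ears yaw -8.473924599549195
front yaw -8.262818027127894
rear yaw -7.758885165549944
plates yaw -7.558508075190025
box_from [[557.0, 210.3]]
-8.473924599549195
f0 [-79.0, 115.5]
f1 [-78.1, -115.0]
r0 [78.9, 98.5]
r1 [81.2, -83.5]
post [33.4, 15.7]
pad [34.3, -36.5]
TO
box_to [505.8, -170.7]
7.689119748568855 0.2070630127151221
res [[71.4, 118.3], [73.0, -119.2], [-72.4, -118.1], [-72.0, 119.0]]
ears [[34.3, 103.2], [32.9, -103.8]]
ears mid world [539.2, -166.5]
ear yaw 7.314462133168021
```

Everything agrees with the given sizes. The lid origin is at about (0.589, 0.195) with yaw −8.2°. For hanging, the lid origin should end up at about (0.5403, −0.1764) with yaw +7.5°. Next is a helper that gives the shares for a move.

```bash
cat > go.py <<'E'
import sys,numpy as np
from plant import bot
from scipy.spatial.transform import Rotation as R
s=bot.get_state();M=R.from_quat(s['tcp_rot']).as_matrix();p=np.array(s['tcp_pos'])
yaw=np.degrees(np.arctan2(-M[0,1],M[1,1]))
print('t',round(s['time_s'],2),'p',np.round(p*1e3,1),'yaw',round(yaw,2),'tilt',np.round(M[:2,2],4),'F',np.round(s['ft_force'],1),'M',np.round(s['moment'],2),'w',round(s['gripper_width']*1e3,1),'g',round(s['grip_force'],1))
if len(sys.argv)>1:
    x,y,z,a=map(float,sys.argv[1:])
    print('shares',np.round(M.T@(np.array([x,y,z])/1e3-p)/.4,4),'turn',round(-np.radians(a-yaw)/1.5,4))
E
python3 go.py 589 195 170 -8.2
```

```text
t 0.1 p [206.7 615.7 213.7] yaw -18.55 tilt [-0.0005 -0.0015] F [ 0.5 -0.5  0.5] M [ 0.   -0.01 -0.02] w 92.2 g 0.0
shares [-1.2408 -0.6928  0.1105] turn -0.1205
```

```bash
python3 -m jog '[-1,-0.1,-0.055,0,0,-1,-0.2,-0.11,0,0,-1,-0.3,-0.165,0,0,-1,-0.4,-0.22,0,-0.03,-1,-0.5,-0.275,0,-0.06,-1,-0.6,-0.33,0,-0.09,-1,-0.7,-0.385,0,-0.12,-1,-0.8,-0.44,0,-0.12,-1,-0.9,-0.495,0,-0.12,-1,-0.95,-0.53,0,-0.12,-1,-0.95,-0.53,0,-0.12]'; python3 go.py 589 195 150 -8.2
```

```text
time_s: 1.2
tcp_pos: [0.5023, 0.2897, 0.2142]
tcp_rot: [0.076, 0.997, -0.001, 0.0]
ft_force: [-0.2, -0.3, -0.0]
gripper_width: 0.0918
grip_force: 0.0
t 1.2 p [502.3 289.7 214.2] yaw -8.68 tilt [ 0.0006 -0.0021] F [-0.2 -0.3 -0. ] M [ 0.01  0.01 -0.01] w 91.8 g 0.0
shares [-0.2499 -0.2009  0.1613] turn -0.0056
```

```bash
python3 -m jog '[-1,-0.08,-0.06,0,0,-1,-0.16,-0.13,0.02,0,-1,-0.25,-0.2,0.05,-0.005,-1,-0.25,-0.201,0.1,-0.005,-1,-0.25,-0.201,0.161,-0.005,-1,-0.25,-0.201,0.161,-0.005,-1,-0.25,-0.201,0.161,-0.005]'; python3 go.py 589 195 94 -8.2; python3 - <<'E'
from plant import vision
import cv2,numpy as np
for n in ['wrist','top']:
    c=vision.camera(n); cv2.imwrite(f'pics/{n}1.png',c['color'][:,:,::-1])
    if n=='wrist': print(np.round(c['camera_matrix'],1).tolist(),np.round(c['pose'],4).tolist())
E
```

```text
time_s: 1.9
tcp_pos: [0.5863, 0.2017, 0.1501]
tcp_rot: [0.067, 0.998, 0.0, -0.001]
ft_force: [0.4, 0.3, 0.5]
gripper_width: 0.0921
grip_force: 0.0
t 1.9 p [586.3 201.7 150.1] yaw -7.71 tilt [-0.0012  0.0001] F [0.4 0.3 0.5] M [ 0.    0.01 -0.03] w 92.1 g 0.0
shares [-0.009  -0.0156  0.1401] turn 0.0057
[[411.3, 0.0, 317.2], [0.0, 411.3, 237.6], [0.0, 0.0, 1.0]] [[0.1343, 0.9478, 0.2892, 0.5037], [0.9909, -0.1285, -0.0389, 0.2127], [0.0003, 0.2918, -0.9565, 0.3206], [0.0, 0.0, 0.0, 1.0]]
```

View pics/wrist1.png

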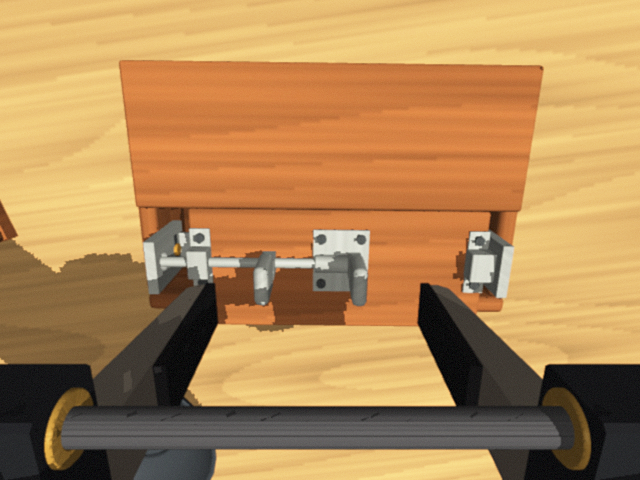

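The wrist view has the board's front corners at (122,62) and (542,66), the paddle top around x≈263 and the post around x≈360. I'll check y against the top-camera estimate.

```bash
python3 - <<'E'
import numpy as np, h
A=(110,205)
top=[h.w(h.c(60,437,A),.08),h.w(h.c(632,534,A),.08)]
h.K=np.array([[411.3,0,317.2],[0,411.3,237.6],[0,0,1]])
h.P=np.array([[0.1343,0.9478,0.2892,0.5037],[0.9909,-0.1285,-0.0389,0.2127],[0.0003,0.2918,-0.9565,0.3206]])
wr=[h.w((542,66),.08),h.w((122,62),.08)]
h.show('top',top);h.show('wrist',wr); print(np.linalg.norm(wr[0]-wr[1]))
th=np.radians(-8.2);R=np.array([[np.cos(th),-np.sin(th)],[np.sin(th),np.cos(th)]])
for n,m in (('top',sum(top)/2),('wrist',sum(wr)/2)): h.show(n,m+R@[.112,-.010])
for y in (.030,.022,-.022,-.030):
  for x in(-.011,.011):
    p=np.r_[np.array([.589,.195])+R@[x,y],.123]; q=h.P[:,:3].T@(p-h.P[:,3]); print(x,y,np.round((h.K@q/q[2])[:2],1))
E
```

```text
top [[495.8, 336.2], [462.7, 108.1]]
wrist [[496.4, 336.9], [463.8, 111.6]]
0.22758714708402403
top [588.7, 196.3]
wrist [589.5, 198.4]
-0.011 0.03 [363.8 267.2]
0.011 0.03 [362.1 306.1]
-0.011 0.022 [348.3 267. ]
0.011 0.022 [347.  305.9]
-0.011 -0.022 [262.5 266.4]
0.011 -0.022 [263.8 305.3]
-0.011 -0.03 [247.  266.2]
0.011 -0.03 [248.7 305.2]
```

```bash
python3 -m jog '[-1,-0.009,-0.012,0,0.005,-1,-0.009,-0.012,0,0.005,-1,-0.009,-0.012,0.05,0.005,-1,-0.009,-0.012,0.05,0.005,-1,-0.009,-0.012,0.05,0.005]'; python3 go.py 589 196.5 94 -8.2;
```

```text
time_s: 2.5
tcp_pos: [0.5899, 0.195, 0.1305]
tcp_rot: [0.072, 0.997, -0.0, -0.0]
ft_force: [0.4, -0.1, 0.6]
gripper_width: 0.0916
grip_force: 0.0
t 2.5 p [589.9 195.  130.5] yaw -8.25 tilt [-0.0003 -0.0002] F [ 0.4 -0.1  0.6] M [ 0.01 -0.05  0.01] w 91.6 g 0.0
shares [0.0028 0.0033 0.0911] turn -0.0006
```

```bash
python3 -m jog '[-1,0.002,0.003,0.03,0,-1,0.002,0.003,0.06,0,-1,0.002,0.003,0.091,0,-1,0.002,0.003,0.091,0,-1,0.002,0.003,0.091,0]' 40; python3 go.py 589 196.5 94 -8.2; python3 -m jog '[0.3,0,0,0,0,0.3,0,0,0,0,0.3,0,0,0,0,1,0,0,0,0,1,0,0,0,0,1,0,0,0,0,1,0,0,0,0,1,0,0,0,0,1,0,0,0,0,1,0,0,0,0]' 40; python3 go.py
```

```text
time_s: 3.0
tcp_pos: [0.5891, 0.1963, 0.0931]
tcp_rot: [0.072, 0.997, -0.0, -0.0]
ft_force: [-0.0, 0.3, -1.0]
gripper_width: 0.092
grip_force: 0.0
t 3.0 p [589.1 196.3  93.1] yaw -8.24 tilt [-0.001  -0.0005] F [-0.   0.3 -1. ] M [ 0.05 -0.05  0.01] w 92.0 g 0.0
shares [ 0.0003  0.0005 -0.0022] turn -0.0005
time_s: 4.0
tcp_pos: [0.5896, 0.197, 0.0941]
tcp_rot: [0.072, 0.997, 0.0, 0.0]
ft_force: [0.3, 4.1, 2.3]
gripper_width: 0.0392
grip_force: 40.0
t 4.0 p [589.6 197.   94.1] yaw -8.24 tilt [0.0007 0.0008] F [0.3 4.1 2.3] M [ 0.84 -0.03 -0.11] w 39.2 g 40.0
```

```bash
python3 - <<'E'
from plant import vision
import cv2
w=vision.camera('wrist')['color'][:,:,::-1];t=vision.camera('top')['color'][200:345,110:310,::-1]
cv2.imwrite('pics/g.png',cv2.vconcat([cv2.resize(w[180:330,80:580],(800,240)),cv2.resize(t[:70],(800,280),interpolation=2)]))
E
```

```text
(no output)
```

View pics/g.png

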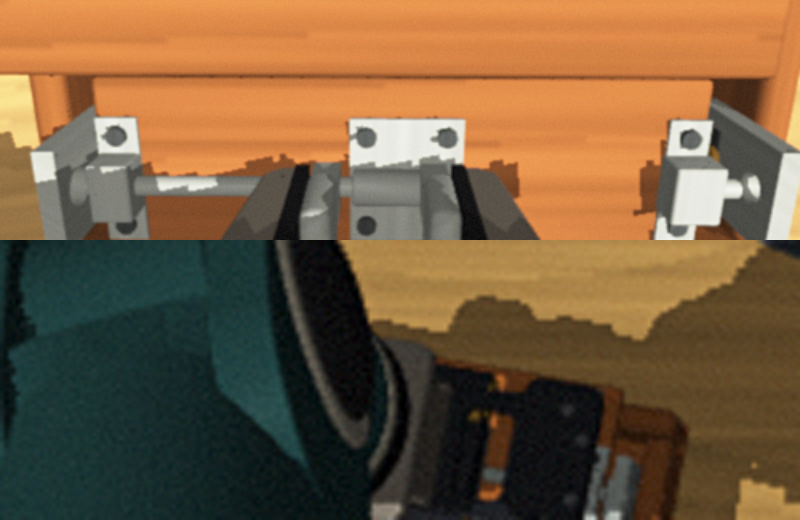

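The grip is at 40 mm, so the sprung pin is fully back, and the brackets look close to the ears. I'll lift a little and feel.

```bash
for i in 1; do python3 -m jog '[1,0,0,-0.003,0,1,0,0,-0.003,0,1,0,0,-0.003,0]'>/dev/null; python3 go.py; python3 -m jog '[1,0,0,-0.003,0,1,0,0,-0.003,0,1,0,0,-0.003,0]'>/dev/null; python3 go.py; done
```

```text
t 4.4 p [588.7 195.1  94.3] yaw -8.27 tilt [-0.0017 -0.0018] F [-1.  -0.1 -2.7] M [-0.01  0.04  0.07] w 39.5 g 40.0
t 4.7 p [589.2 196.1  95.9] yaw -8.25 tilt [-0.0005 -0.0005] F [-0.5 -1.2 -2.6] M [ 0.01 -0.08  0.07] w 39.0 g 40.0
```

The force on the tool is just about the lid's weight, so the pins are free. I'll keep lifting.

```bash
python3 -m jog '[1,0,0,-0.008,0,1,0,0,-0.008,0,1,0,0,-0.008,0]'>/dev/null; python3 go.py; python3 -m jog '[1,0,0,-0.015,0,1,0,0,-0.03,0,1,0,0,-0.03,0]'>/dev/null; python3 go.py; python3 -m jog '[1,0,0,-0.04,0,1,0,0,-0.08,0,1,0,0,-0.12,0,1,0,0,-0.15,0,1,0,0,-0.15,0,1,0,0,-0.15,0,1,0,0,-0.15,0]'>/dev/null; python3 go.py 540 -167 176 7.5
```

```text
t 5.0 p [589.5 196.5  99.6] yaw -8.24 tilt [0.0004 0.0001] F [-0.3  0.1 -3.1] M [ 0.06 -0.12 -0.04] w 39.5 g 40.0
t 5.3 p [590.3 196.8 112.8] yaw -8.24 tilt [0.0022 0.0009] F [ 0.2 -0.  -3.3] M [-0.02 -0.17  0.07] w 39.5 g 40.0
t 6.0 p [588.8 196.3 170.7] yaw -8.24 tilt [-0.0013 -0.0005] F [-0.4  0.5 -3.7] M [ 0.04 -0.05 -0.02] w 39.4 g 40.0
shares [-0.0095 -0.9163 -0.0127] turn -0.1832
```

```bash
python3 -m jog '[1,0,-0.06,0,0,1,0,-0.15,0,-0.02,1,0,-0.24,0,-0.04,1,0,-0.33,0,-0.06,1,-0.005,-0.42,0,-0.08,1,-0.005,-0.51,0,-0.1,1,-0.005,-0.6,0,-0.12,1,-0.01,-0.69,0,-0.14,1,-0.01,-0.78,0,-0.16,1,-0.01,-0.86,0,-0.18,1,-0.013,-0.91,0,-0.183,1,-0.013,-0.94,0,-0.183]'>/dev/null;  python3 -m jog '[1,0,0,0,0,1,0,0,0,0,1,0,0,0,0,1,0,0,0,0,1,0,0,0,0]'; python3 go.py 540.3 -176.4 115 7.5; python3 - <<'E'
from plant import vision
import cv2
w=vision.camera('wrist')['color'][:,:,::-1];t=vision.camera('side')['color'][:,:,::-1]
cv2.imwrite('pics/k.png',cv2.hconcat([cv2.resize(w,(400,300)),cv2.resize(t[120:360,220:540],(400,300),interpolation=2)]))
c=vision.camera('wrist')
E
```

```text
time_s: 7.7
tcp_pos: [0.5408, -0.1754, 0.1714]
tcp_rot: [-0.066, 0.998, 0.0, 0.0]
ft_force: [0.5, -0.2, -3.7]
gripper_width: 0.0394
grip_force: 40.0
t 7.7 p [ 540.8 -175.4  171.4] yaw 7.57 tilt [0.0001 0.0003] F [ 0.5 -0.2 -3.7] M [ 0.08 -0.11 -0.05] w 39.4 g 40.0
shares [ 0.0017 -0.0023  0.141 ] turn 0.0008
```

View pics/k.png

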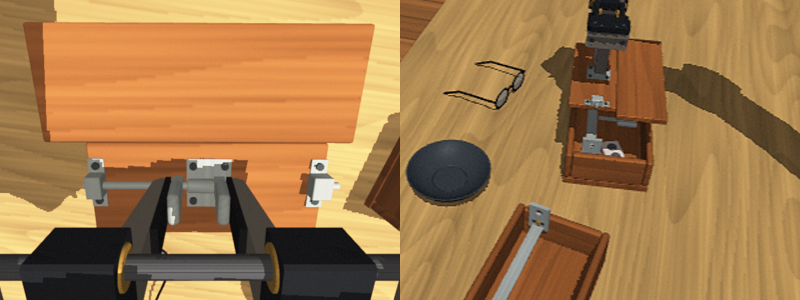

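The lid hangs level and the view is clear. I'll lower it to just above the rim, then feel for contact.

```bash
python3 -m jog '[1,0.001,-0.001,0.05,0,1,0.001,-0.001,0.1,0,1,0.001,-0.001,0.13,0,1,0.001,-0.001,0.15,0,1,0.001,-0.001,0.165,0,1,0.001,-0.001,0.165,0,1,0.001,-0.001,0.165,0]'>/dev/null;python3 go.py; python3 -m jog '[1,0,0,0.01,0,1,0,0,0.02,0,1,0,0,0.02,0,1,0,0,0.02,0]'>/dev/null; python3 go.py 540.3 -176 95 7.5
```

```text
t 8.55 p [ 540.7 -177.   105.9] yaw 7.48 tilt [ 0.0009 -0.0002] F [-1.2 -1.  -3. ] M [ 0.07 -0.2  -0.08] w 39.5 g 40.0
t 8.95 p [ 540.2 -176.8   97.3] yaw 7.48 tilt [-0.0001  0.0001] F [ 0.1  0.4 -2.7] M [ 0.02 -0.14 -0.04] w 39.7 g 40.0
shares [-0.0005  0.002   0.0058] turn -0.0002
```

```bash
python3 -m jog '[1,0,0,0.005,0,1,0,0,0.005,0,1,0,0,0.005,0]'>/dev/null;python3 go.py; python3 -m jog '[1,0,0,0.003,0,1,0,0,0.003,0,1,0,0,0.003,0]'>/dev/null; python3 go.py; python3 -m jog '[1,0,0,0.0025,0,1,0,0,0.0025,0,1,0,0,0.0025,0]'>/dev/null; python3 go.py 540.3 -176 95 7.5
```

```text
t 9.25 p [ 540.3 -176.9   95.4] yaw 7.48 tilt [0. 0.] F [ 0.4 -0.9 -2.9] M [ 0.05 -0.13 -0.02] w 39.7 g 40.0
t 9.55 p [ 540.3 -176.9   94.2] yaw 7.48 tilt [ 0.0001 -0.    ] F [-0.2  0.1 -4. ] M [ 0.07 -0.11  0.05] w 39.6 g 40.0
t 9.85 p [ 540.4 -176.9   94.1] yaw 7.48 tilt [0.0004 0.0002] F [-3.1  0.5  5.9] M [ 0.35  0.6  -0.02] w 39.5 g 40.0
shares [-0.0001  0.0022 -0.0022] turn -0.0002
```

Contact with the rim at z ≈ 94. I'll ease the pressure and slide towards +y.

```bash
python3 -m jog '[1,0,0,-0.0015,0,1,0,0.0025,-0.0015,0,1,0,0.005,-0.0015,0,1,0,0.005,-0.0015,0]'>/dev/null;python3 go.py; for i in 1; do python3 -m jog '[1,0,0.0025,0,0,1,0,0.0025,0,0]'>/dev/null; python3 go.py; python3 -m jog '[1,0,0.0025,0,0,1,0,0.0025,0,0]'>/dev/null; python3 go.py;  python3 -m jog '[1,0,0.0025,0,0,1,0,0.0025,0,0]'>/dev/null; python3 go.py; done
```

```text
t 10.25 p [ 540.5 -175.7   94.1] yaw 7.47 tilt [ 0.0012 -0.0011] F [-0.6 -3.9  2. ] M [-0.42  0.07  0.07] w 39.5 g 40.0
t 10.45 p [ 540.3 -174.4   94.1] yaw 7.48 tilt [ 0.0011 -0.0007] F [ 0.2 -3.6  2.4] M [-0.59 -0.04  0.15] w 39.0 g 40.0
t 10.65 p [ 540.2 -173.1   94.1] yaw 7.49 tilt [ 0.001  -0.0005] F [ 0.4 -3.9  3.7] M [-0.65 -0.07  0.04] w 39.4 g 40.0
t 10.85 p [ 540.  -172.1   94.1] yaw 7.49 tilt [ 0.001  -0.0004] F [ 1.4 -4.3  4.2] M [-0.77 -0.13  0.1 ] w 39.6 g 40.0
```

```bash
python3 -m jog '[1,0,0.0025,-0.001,0,1,0,0.0025,-0.001,0]'>/dev/null; python3 go.py; python3 -m jog '[1,0,0.0025,0,0,1,0,0.0025,0,0]'>/dev/null; python3 go.py;  python3 -m jog '[1,0,0.0025,0,0,1,0,0.0025,0,0]'>/dev/null; python3 go.py
```

```text
t 11.05 p [ 539.4 -170.3   94.1] yaw 7.51 tilt [-0.0002  0.0005] F [ 1.  -3.   2.5] M [-0.51 -0.19  0.08] w 39.0 g 40.0
t 11.25 p [ 539.3 -169.6   94.1] yaw 7.5 tilt [-0.0002  0.0002] F [ 1.7 -4.2  2.4] M [-0.55 -0.2   0.12] w 39.5 g 40.0
t 11.45 p [ 539.1 -168.7   94.1] yaw 7.5 tilt [-0.0003  0.0003] F [ 0.4 -3.5  2.2] M [-0.58 -0.15  0.12] w 39.6 g 40.0
```

```bash
python3 -m jog '[1,0,0.0025,0,0,1,0,0.0025,0,0]'>/dev/null; python3 go.py; python3 -m jog '[1,0,0.0025,0,0,1,0,0.0025,0,0]'>/dev/null; python3 go.py;  python3 -m jog '[1,0,0.0025,0,0,1,0,0.0025,0,0]'>/dev/null; python3 go.py; python3 - <<'E'
from plant import vision
import cv2
w=vision.camera('wrist')['color'][:,:,::-1];t=vision.camera('top')['color'][:,:,::-1]
cv2.imwrite('pics/m.png',cv2.vconcat([cv2.resize(w[180:330,80:580],(800,240)),cv2.resize(t[240:330,340:520],(720,360),interpolation=2)[:, :].repeat(1,0) if 0 else cv2.resize(t[240:325,330:530],(800,340),interpolation=2)]))
E
```

```text
t 11.65 p [ 538.9 -167.7   94.1] yaw 7.49 tilt [-0.0003  0.0002] F [ 0.4 -2.4  2.1] M [-0.55 -0.16  0.08] w 39.6 g 40.0
t 11.85 p [ 538.8 -166.7   94.1] yaw 7.5 tilt [-0.0003  0.0003] F [-0.3 -2.2  3.5] M [-0.51 -0.15  0.17] w 39.2 g 40.0
t 12.05 p [ 538.7 -165.7   94.1] yaw 7.49 tilt [-0.0003  0.0002] F [-0.4 -2.9  1.6] M [-0.48 -0.07  0.09] w 39.5 g 40.0
```

View pics/m.png

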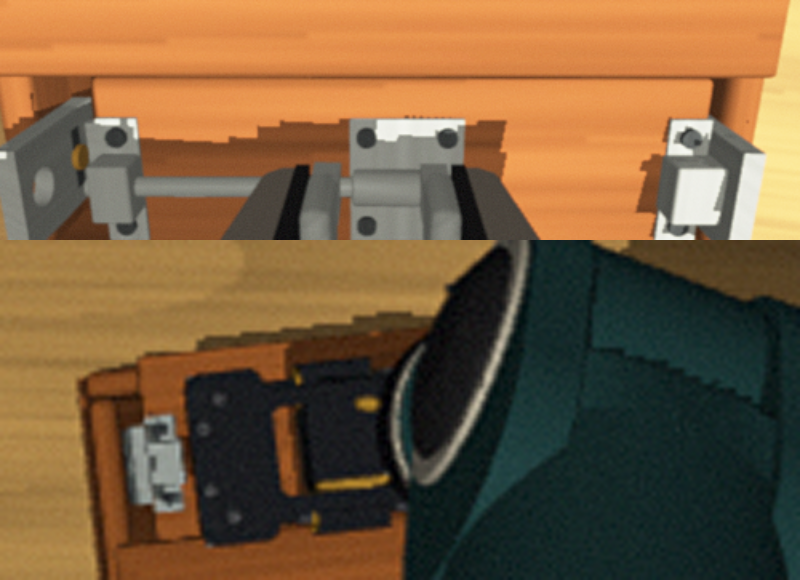

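The fixed pin has entered its bore, at the right ear. I'll continue until the shoulder is felt.

```bash
python3 -m jog '[1,0,0.0025,0,0,1,0,0.0025,0,0]'>/dev/null; python3 go.py; python3 -m jog '[1,0,0.0025,0,0,1,0,0.0025,0,0]'>/dev/null; python3 go.py
```

```text
t 12.35 p [ 538.6 -165.3   94.1] yaw 7.47 tilt [ 0.0001 -0.0004] F [ 0.8 -3.   0.1] M [-0.74 -0.18  0.11] w 39.6 g 40.0
t 12.55 p [ 538.5 -165.3   94.2] yaw 7.43 tilt [ 0.0004 -0.0015] F [ 0.4 -6.5 -0.2] M [-1.13 -0.21  0.08] w 39.8 g 40.0
```

The shoulder is felt at y ≈ −165.3. I'll back off slightly, keep light downward pressure, and let the paddle out.

```bash
python3 -m jog '[1,0,-0.002,0.001,0,1,0,-0.002,0.001,0,1,0,-0.002,0.001,0]'>/dev/null; python3 go.py; python3 -m jog '[0.1,0,0,0,0,0.0,0,0,0,0,-0.1,0,0,0,0,-0.2,0,0,0,0,-0.3,0,0,0,0,-0.4,0,0,0,0,-0.4,0,0,0,0]' >/dev/null; python3 go.py;python3 -m jog '[-0.5,0,0,0,0,-0.6,0,0,0,0,-0.8,0,0,0,0,-1,0,0,0,0,-1,0,0,0,0,-1,0,0,0,0]' >/dev/null; python3 go.py;
```

```text
t 12.85 p [ 538.6 -165.3   94.1] yaw 7.45 tilt [ 0.0001 -0.0004] F [-2.  -5.8  5.5] M [-0.9   0.22  0.08] w 39.2 g 40.0
t 13.55 p [ 538.7 -164.5   93.8] yaw 7.5 tilt [0.     0.0002] F [-1.  -4.1  2.7] M [-0.93  0.04 -0.08] w 64.2 g 1.9
t 14.15 p [ 538.3 -163.5   93.4] yaw 7.54 tilt [-0.0011  0.0013] F [-1.1  0.4 -0.7] M [-0.01 -0.02 -0.03] w 92.3 g 0.0
```

```bash
python3 - <<'E'
from plant import vision
import cv2
w=vision.camera('wrist')['color'][:,:,::-1]
cv2.imwrite('pics/r.png',cv2.resize(w[150:350,60:600],(800,296),interpolation=2))
E
```

```text
(no output)
```

View pics/r.png

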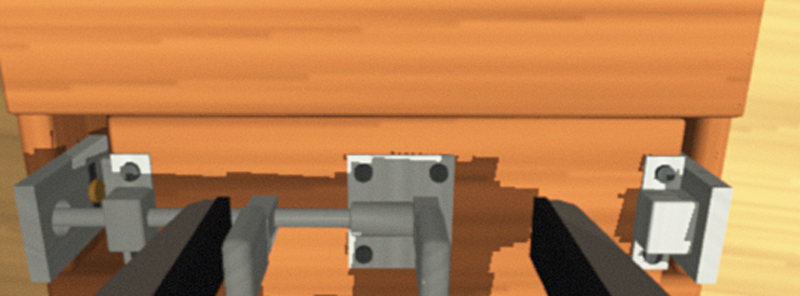

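The paddle is out and the left pin appears to be in its bore. I'll lift clear and check from above.

```bash
python3 -m jog '[-1,0,-0.006,0,0,-1,0,-0.006,0,0,-1,0,-0.006,-0.02,0,-1,0,-0.006,-0.06,0,-1,0,-0.006,-0.12,0,-1,0,-0.006,-0.2,0,-1,0,-0.006,-0.28,0,-1,0,-0.006,-0.28,0]' >/dev/null; python3 go.py; python3 -m jog '[-1,0,0.1,0,0,-1,0,0.2,0,0,-1,0,0.3,0,0,-1,0,0.4,0,0,-1,0,0.5,0,0,-1,0,0.6,0,0,-1,0,0.7,0,0,-1,0,0.8,0,0,-1,0,0.9,0,0,-1,0,0.9,0,0]' >/dev/null; python3 go.py
python3 - <<'E'
from plant import vision
import cv2
t=vision.camera('top')['color'][:,:,::-1]; cv2.imwrite('pics/top9.png',t)
x,y=335,240
c=cv2.resize(t[y:y+140,x:x+190],None,fx=4.2,fy=4.2,interpolation=cv2.INTER_CUBIC)
cv2.imwrite('pics/top9b.png',c)
E
```

```text
t 15.0 p [ 541.8 -168.   210.9] yaw 7.47 tilt [ 0.0088 -0.0017] F [0.5 0.4 0.4] M [ 0.06  0.02 -0.01] w 91.9 g 0.0
t 16.0 p [490.2 196.  205.5] yaw 8.0 tilt [-0.0009  0.0025] F [-0.5 -0.5 -0.6] M [-0.01 -0.    0.  ] w 92.2 g 0.0
```

View pics/top9b.png

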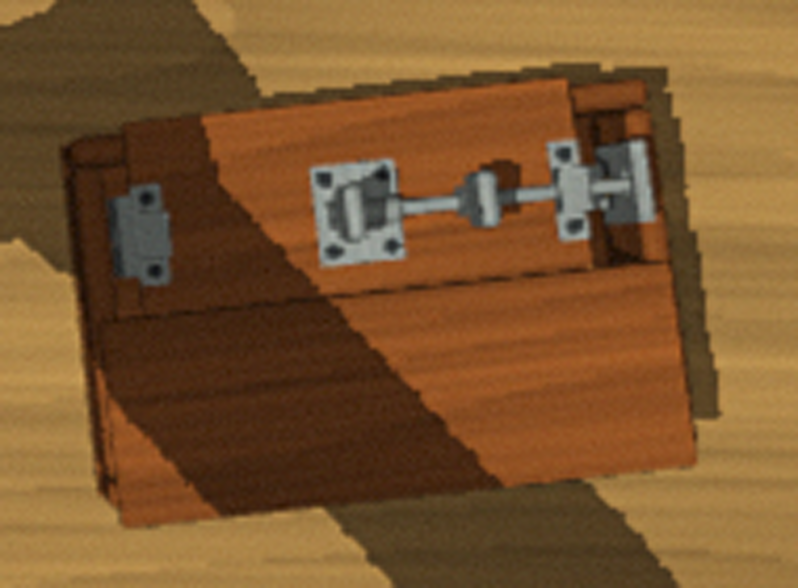

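```bash
python3 - <<'E'
from h import *
B=(335,240)
L,Rr=w(c(125,236,B),.097),w(c(642,181,B),.097)
th,t,R=fit([(0,.103),(0,-.103)],[L,Rr])
po,pa=w(c(352,212,B),.123),w(c(489,198,B),.123)
show('post (0,16)',R.T@(po-t));show('pad (0,-36)',R.T@(pa-t))
for p in [(122,525),(695,463),(123,122),(567,78)]: show('corner',R.T@(w(c(*p,B),.08)-t))
E
```

```text
post (0,16) [-0.2, 17.7]
pad (0,-36) [-0.4, -35.7]
corner [-112.7, 116.2]
corner [-113.2, -114.1]
corner [45.7, 97.7]
corner [44.6, -84.1]
```

The post, paddle and all four lid corners match the hung geometry from the first box: plates 53 mm apart (52 expected), so the sprung pin is fully out, with the lid flat and home. I'm handing it in.

```bash
python3 -c "
from plant import bot
print(bot.close_job())"
```

```text
the job is handed in; nothing more can be done
None
```

The lid is hung on the open box over the key and remote, lying flat with both hinge pins home by the top-camera check and nothing held; the job was handed in at about 16 s.

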